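# Put the shade block back in the row on the sloped easel

### The arm

A 6-joint arm with a two-finger parallel gripper is mounted at the origin on the work surface. World frame = base frame: x ahead of the robot, y to its left, z up, the work surface at z = 0. Lengths are in m, angles in degrees, forces in N, time in s.
With the tool pointing down it reaches from about 0.325 to 0.9 m from the base axis. Payload 6.1 kg.
Tool frame: the origin (TCP) lies midway between the tips of the shut fingers; the grasp point (between the pads) lies 19 mm behind it (ctrl.hold_point_z is the z of the grasp point in the tool frame, in m); z points along the fingers, y is the line along which they close (so a half turn about z gives the same grasp; the last joint's range is limited). The gripper opens to 87 mm and grips with 3 to 60 N. Pads are 19 mm wide; open, the fingers measure 117 mm over their backs; the gripper's body (75 mm by 190 mm) begins 51 mm behind the grasp point.
Start: joints at [62.332, 12.628, 87.462, -0, 79.91, -7.225], TCP at [0.218, 0.586, 0.223] pointing down, gripper open.
Joint ranges: [-170.65, 170.65], [-52.31, 119.04], [5.05, 147.46], [-71.25, 251.25], [11.57, 151.72], [-153.62, 153.62]. Speed limits (degrees/s): [147.25, 147.25, 172.46, 180, 180, 180].

### API

Orientations are given as a 3x3 rotation matrix whose columns are the frame's x, y, z axes.
In Python, from cell import status, optics, workorder, nets, ctrl gives the robot as it stands. The module is installed in compiled form; this text tells all that it offers.
- The arm moves only by the tool drive_tool, never from a script. Its argument "deltas" is a list of rows, each an object of numbers: "rx", "ry", "rz": the turn, a rotation vector about the tool's x, y, z in degrees; "dx", "dy", "dz": the shift along the tool's x, y, z in mm; "gripper": the closure, from -1 (fully open) to 1 (shut). A call has 1 to 20 rows; each row is the pose to reach, as a shift and turn from the pose commanded when the call began, along the tool's axes at that moment; what a row does not reach only later rows make up. A row lasts 1/12 s, in which the tool goes at most 41.7 mm and 7.16 degrees, less where a joint would pass 70% of its speed; a pose out of reach is approached as far as the arm can. A call with a gripper value outside its range is refused whole. The fingers move at their own pace and stop on an object; the grip force is fixed at half the most. Time passes only in rows, so rows that repeat a pose let the fingers close. It gives the time, the measured TCP pose, the force, the opening and the grip force at its end, in the units of the state.
- status.read_state(): the state, without advancing time (a new reading comes with each control period).
- optics.grab_frame(name): name is "scene" or "top" or "wrist"; returns a dict with "pixels" (480x640x3 uint8, red, green, blue), "camera_matrix" (3x3 intrinsics, pixels), "rvec" (rotation vector, rad) and "tvec" (3), from world to camera coordinates, as OpenCV has them; the wrist camera has in their place "mount" (4x4, takes a point from camera to tool coordinates, whose origin is the TCP and whose axes are the flange's). Camera axes: x right, y down, z forward; pixel columns grow to the right and rows downward; lengths in m; the calibration is good to about 2 mm. A picture is of the moment at which its call begins: read the wrist's pose just before it. There is no depth.
- workorder.sign_off(): hands the job in; it is judged then, once.
Trained networks look in a picture, given as the dict that the camera call returned (one of the last four; its "shot" number tells which), for a name from the list of things; names that differ only in an ending like _2 or _b are one class to them, and where a whole thing is asked for, a point or a joint stands for the part that bears it (a point fixed in the world has none). Each returns a list of dicts, best first, with "score" (0 to 1); they miss things now and then, are a little off and sometimes report something else, mostly with a low value. They report only what shows in the picture. A call takes as long as a camera call. They do not tell look-alikes from the thing itself.
- nets.recognise(picture, name): "rect" ([centre column, centre row, width, height] in pixels, round what is visible of it).
- nets.trace(picture, name): "pixels" (480x640 bool, what is visible of it) and "rect" ([centre column, centre row, width, height] in pixels, round what is visible of it).
- nets.tip_of(picture, name): "uv" ([column, row] in pixels: a listed point, or the origin of a listed thing).
The state is a dict: "time_s": time; "joint_pos": joint angles; "joint_velocities": joint speeds; "joint_torque": joint torques, N m; "tool_pos": TCP position; "orientation": TCP orientation; "force": force on the tool from outside, world axes, zero at the start; "ft_torque": the same for the moment, N m; "grip_width": finger opening in m; "grip_force": force on a finger pad.
Only numpy, scipy, OpenCV 4.12 (cv2) and the standard library are available. Lean on these libraries where they do the work, as an engineer would, in place of code of your own. Each camera call takes 0.05 s, during which the arm holds its last target. There are 200 camera calls.

### The job

The blue-banded shade block has been left on the desk mat: put it back on the sloped shade-guide easel, in the space between the yellow-banded and the green-banded block. That space is too tight for a hand, so first slide the green block along and the orange end stop with it to make room, then set the blue one down gently, without dropping it, its foot on the ledge and its tooth tabs uphill like the others. Finally push the end stop back along so that all four blocks stand butted together without gaps between the fixed end plate and the stop; do not lift the other blocks off the easel, and leave everything else on the desk where it is.

Things in the scene. Friction and masses are not known exactly. Their poses are not given: they have to be found in the camera images.
- easel: grey desk easel, fixed. Origin: centre of its foot on the desk; its x points uphill, y along the ledge (left seen from the robot), z up. The deck rises 20 degrees (0.349 rad) towards +x from its foot line at x = -0.035, z = 0.030; it is 62 mm long up the slope. Along the foot line runs a white lip 10 mm proud of the deck, 10 mm thick. A seated block's origin is at x = -0.007, z = 0.040.
- ledge_end (a point): on the easel: where the foot line meets the inner face of the white fixed end plate at the ledge's left end (y = +0.1275 in the easel's frame); that plate is 7 mm thick and stands 27 mm above the deck
- stop_slide (a joint): travel in m of the orange end stop along the ledge: 0 = at the open right end (its inner, left face at y = -0.1275 in the easel's frame), growing to 0.12 towards the fixed end plate. Stays where it is left; about 2 N to slide. With four blocks butted up it reads 0.079.
- stop_face (a point): centre of the inner (left, +y) face of the orange end stop, 30 mm uphill from the foot line and 15 mm off the deck; the stop is a plate 12 mm thick along the ledge (outer face 12 mm to -y of this point), 60 mm up the slope, 31 mm high above the deck
- block_red: shade block, red band on its top and foot end, else light grey: holder 60 x 44 x 22 mm (its x, y, z), about 0.09 kg, four tooth tabs standing out 26 mm past its +x end. Origin: centre of the holder's underside (foot end at x = -30 mm, tab tips at +56). Starts seated on the easel, foot on the ledge, tabs uphill; slides along when pushed. Row: end plate, red, yellow, space, green, stop.
- block_yellow: shade block, yellow band on its top and foot end, else light grey: holder 60 x 44 x 22 mm (its x, y, z), about 0.09 kg, four tooth tabs standing out 26 mm past its +x end. Origin: centre of the holder's underside (foot end at x = -30 mm, tab tips at +56). Starts seated on the easel, foot on the ledge, tabs uphill; slides along when pushed. Row: end plate, red, yellow, space, green, stop.
- block_green: shade block, green band on its top and foot end, else light grey: holder 60 x 44 x 22 mm (its x, y, z), about 0.09 kg, four tooth tabs standing out 26 mm past its +x end. Origin: centre of the holder's underside (foot end at x = -30 mm, tab tips at +56). Starts seated on the easel, foot on the ledge, tabs uphill; slides along when pushed. Row: end plate, red, yellow, space, green, stop.
- block_blue: shade block, blue band on its top and foot end, else light grey: holder 60 x 44 x 22 mm (its x, y, z), about 0.09 kg, four tooth tabs standing out 26 mm past its +x end. Origin: centre of the holder's underside (foot end at x = -30 mm, tab tips at +56). Lies flat on the desk mat, tabs pointing roughly away from the robot. To be put between the yellow and the green block.
- block_black: shade block, black band on its top and foot end, else light grey: holder 60 x 44 x 22 mm (its x, y, z), about 0.09 kg, four tooth tabs standing out 26 mm past its +x end. Origin: centre of the holder's underside (foot end at x = -30 mm, tab tips at +56). Lies flat on the desk mat, tabs pointing roughly away from the robot. Belongs to another guide; leave alone.
- block_brown: shade block, brown band on its top and foot end, else light grey: holder 60 x 44 x 22 mm (its x, y, z), about 0.09 kg, four tooth tabs standing out 26 mm past its +x end. Origin: centre of the holder's underside (foot end at x = -30 mm, tab tips at +56). Lies flat on the desk mat, tabs pointing roughly away from the robot. Belongs to another guide; leave alone.
- stone_model: cream plaster model of a jaw, about 50 x 62 x 44 mm, origin under its centre; leave alone
- mouse: black computer mouse with grey top, 100 x 60 x 31 mm, origin under its centre; leave alone
- stain_jar: small jar with white cap, 34 mm across, 40 mm high, origin under its centre; leave alone
- glaze_bottle: small bottle with blue cap, 36 mm across, 85 mm high, origin under its centre; leave alone
- caliper: steel sliding caliper lying flat, 150 mm long, origin under the middle of its bar; leave alone
Not all that is in view belongs to the job. Leave any pink or purple look-alike of the block_blue alone. What is shaped like the block_green but purple is not meant.

How it is judged (in metres and radians):
On the way, in this order (a step that is already met when the one before it is completed fails the run):
1. room made on the ledge: the space between the yellow and the green block is wider than 71 mm, all of them still on the easel (y of block_green in the frame of block_yellow below -0.115 m and z of each of block_green, block_yellow in the frame of easel below 0.04626 m), for 0.1 s.
2. the blue block rests on the sloped deck, foot on the ledge, between the yellow and the green block, let go (x of block_blue in the frame of easel between -0.01081 and -0.00281 m and z of block_blue in the frame of easel between 0.03626 and 0.04426 m and angle between block_blue's own z axis and vertical between 0.289 and 0.409 rad and angle between the y axis of block_blue and the y axis of easel, either way round below 0.06 rad and y of block_blue in the frame of block_yellow below -0.041 m and y of block_blue in the frame of block_green above 0.041 m and contact force between the fingers and block_blue below 0.2 N and linear speed of block_blue below 0.03 m/s), for 0.3 s.
At the end, for the whole second after the job is handed in: All four blocks lie on the deck (20 degrees within 3.4, square to the ledge within 3.4 degrees), feet on the ledge (within 4 mm of the seated position), at rest, in the order end plate, red, yellow, blue, green, end stop, with no gap over 2.5 mm anywhere in that row (x of block_red in the frame of easel between -0.01081 and -0.00281 m and z of block_red in the frame of easel between 0.03626 and 0.04426 m and angle between block_red's own z axis and vertical between 0.289 and 0.409 rad and angle between the y axis of each of block_red, block_yellow, block_blue, block_green and the y axis of easel, either way round below 0.06 rad and x of block_yellow in the frame of easel between -0.01081 and -0.00281 m and z of block_yellow in the frame of easel between 0.03626 and 0.04426 m and angle between block_yellow's own z axis and vertical between 0.289 and 0.409 rad and x of block_blue in the frame of easel between -0.01081 and -0.00281 m and z of block_blue in the frame of easel between 0.03626 and 0.04426 m and angle between block_blue's own z axis and vertical between 0.289 and 0.409 rad and x of block_green in the frame of easel between -0.01081 and -0.00281 m and z of block_green in the frame of easel between 0.03626 and 0.04426 m and angle between block_green's own z axis and vertical between 0.289 and 0.409 rad and y of block_red in the frame of easel above 0.103 m and y of block_yellow in the frame of block_red between -0.0465 and -0.041 m and y of block_blue in the frame of block_yellow between -0.0465 and -0.041 m and y of block_green in the frame of block_blue between -0.0465 and -0.041 m and y of stop_face in the frame of block_green above -0.0245 m and linear speed of each of block_red, block_yellow, block_blue, block_green below 0.02 m/s); the robot touches nothing.
It fails at once if the blue block is dropped or knocked: it moves faster than 0.45 m/s without being held (a fall of more than about 10 mm) (linear speed of block_blue above 0.45 m/s and contact force between the fingers and block_blue below 0.05 N).
It fails at once if the red, yellow or green block is lifted off the easel (more than 20 mm) (z of any of block_red, block_yellow, block_green in the frame of easel above 0.06026 m).
It fails at once if something else on the desk is moved by more than 20 mm (distance of any of block_black, block_brown, stone_model, mouse, stain_jar, glaze_bottle, caliper from where it was at the start of the episode above 0.02 m).
It also fails if it takes over 58 s, if anything falls off the work surface, if the arm or the gripper's body presses on something with over 40 N, if the wrist force passes 120 N, or if a joint passes its speed limit or range.

## Working session

There is one attempt and no reset: what is moved stays moved. The work goes in short steps, Python scripts to look and compute and a tool call to move; the robot and the scene stay as the last step left them, time stands still between calls to the robot, and variables do not carry over. Pictures are saved under pics/ and viewed, at most 12 in all, crops included, and the job is handed in when it is done.

Besides the shell and the picture viewer there is one more tool, called after ">>>" by a JSON object that holds its "fn" and its "kwargs". drive_tool: Moves the arm, as the interface text tells. Its arguments: {"type":"object","properties":{"deltas":{"type":"array"}},"required":["deltas"]}

```bash
mkdir -p pics; python3 - <<'E'
from cell import status, optics, nets, ctrl
import cv2,numpy as np,pickle
s=status.read_state();print(s['time_s'],s['tool_pos'],s['orientation'],ctrl.hold_point_z,s['grip_width'])
for n in("scene","top"):
    p=optics.grab_frame(n);cv2.imwrite(f"pics/{n}0.png",p['pixels'][:,:,::-1])
    R=cv2.Rodrigues(np.array(p['rvec'],float))[0];print(n,(-R.T@np.array(p['tvec']).ravel()).round(3),p['camera_matrix'][0][0])
    for o in "easel ledge_end stop_face block_red block_yellow block_green block_blue block_black stone_model mouse stain_jar glaze_bottle caliper".split():
        print(o,[(np.round(d['uv'],1).tolist(),round(d['score'],2)) for d in nets.tip_of(p,o)][:6])
E
```

```text
0.0 [0.21802384 0.58507443 0.22142461] [[-9.37017454e-01  3.49281423e-01 -8.82094988e-04]
 [ 3.49282467e-01  9.37015878e-01 -1.73302150e-03]
 [ 2.21224793e-04 -1.93197171e-03 -9.99998109e-01]] -0.0187 0.08705991989351997
scene [1.065 0.66  0.851] 507.95533270738497
easel [([328.2, 275.7], 0.92)]
ledge_end [([376.0, 296.4], 0.69)]
stop_face [([305.1, 233.0], 0.81), ([329.9, 201.8], 0.61)]
block_red [([315.2, 251.0], 0.68), ([356.4, 290.8], 0.67), ([435.6, 301.7], 0.33)]
block_yellow [([343.2, 281.3], 0.86), ([380.3, 245.9], 0.56)]
block_green [([230.1, 241.6], 0.82), ([314.9, 248.4], 0.56)]
block_blue [([372.6, 207.6], 0.71), ([424.3, 263.1], 0.65), ([379.9, 245.0], 0.64)]
block_black [([435.9, 300.2], 0.7), ([454.7, 402.5], 0.41)]
stone_model [([456.6, 403.1], 0.87)]
mouse [([272.9, 172.8], 0.86)]
stain_jar [([286.5, 338.6], 0.85)]
glaze_bottle [([235.3, 273.9], 0.79), ([436.0, 302.0], 0.39)]
caliper [([230.5, 200.5], 0.78)]
top [ 0.336 -0.017  1.227] 480.89063087585697
easel [([313.2, 231.0], 0.77)]
ledge_end [([263.4, 236.2], 0.92)]
stop_face [([356.2, 229.5], 0.68)]
block_red [([270.7, 228.2], 0.93)]
block_yellow [([292.0, 229.5], 0.98), ([318.0, 297.7], 0.2)]
block_green [([330.0, 230.1], 0.86), ([405.7, 188.3], 0.62)]
block_blue [([317.1, 292.9], 0.9), ([275.5, 313.0], 0.86), ([360.9, 329.4], 0.71)]
block_black [([233.1, 293.0], 0.66), ([452.6, 213.4], 0.66)]
stone_model [([162.3, 229.2], 0.95)]
mouse [([472.4, 276.9], 0.66)]
stain_jar [([282.9, 167.4], 0.49)]
glaze_bottle [([356.1, 167.3], 0.46)]
caliper [([454.8, 212.6], 0.9)]
```

View pics/scene0.png

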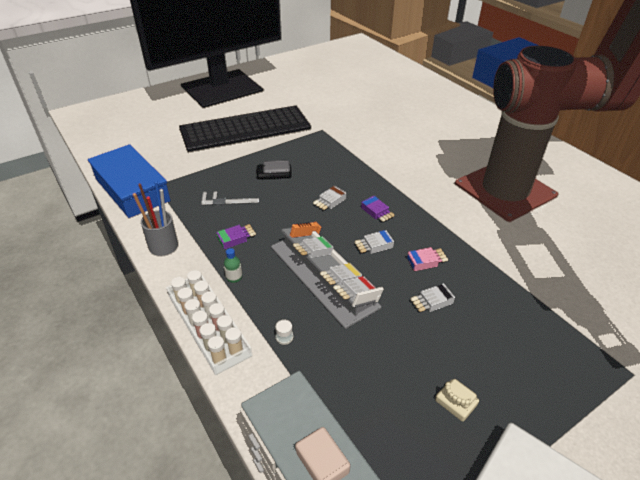

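View pics/top0.png

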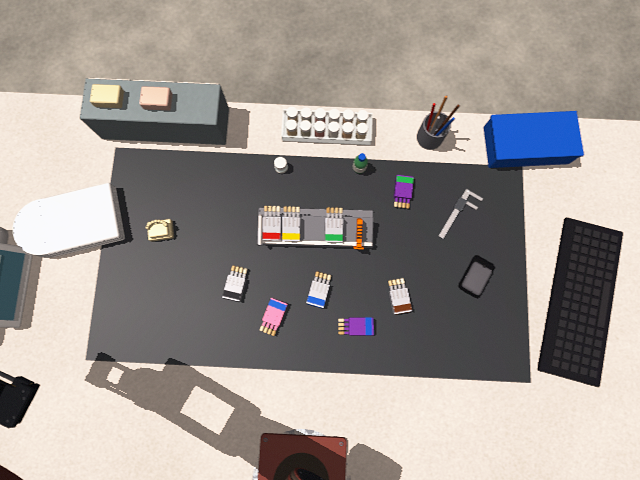

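The top view shows the easel near (315,229), with red, yellow, a space, then green, and the orange stop at (360,233). The true blue block is at (318,291). The decoys are pink (275,316), purple-blue (356,326) and purple-green (404,190).

```bash
cat > h.py <<'E'
import numpy as np,cv2
from cell import status, optics, nets
from scipy.optimize import least_squares
from scipy.spatial.transform import Rotation as Ro
A=np.radians(20)
def grab(n):
    s=status.read_state();p=optics.grab_frame(n)
    if 'mount' in p:
        T=np.eye(4);T[:3,:3]=np.array(s['orientation']);T[:3,3]=s['tool_pos'];C=np.linalg.inv(T@np.array(p['mount']))
    else:
        C=np.eye(4);C[:3,:3]=cv2.Rodrigues(np.array(p['rvec'],float))[0];C[:3,3]=np.ravel(p['tvec'])
    p['C']=C;p['K']=np.array(p['camera_matrix']);return p
def proj(p,X):
    X=np.atleast_2d(X)@p['C'][:3,:3].T+p['C'][:3,3];u=X@p['K'].T;return u[:,:2]/u[:,2:]
def unproj(p,uv,z):
    d=p['C'][:3,:3].T@np.linalg.solve(p['K'],[uv[0],uv[1],1]);c=-p['C'][:3,:3].T@p['C'][:3,3];return c+d*(z-c[2])/d[2]
def Rz(a): return Ro.from_euler('z',a).as_matrix()
def e2w(e,X): return np.atleast_2d(X)@Rz(e[2]).T+[e[0],e[1],0]
# deck coordinates: s uphill from foot line, y, h off deck -> easel frame
def deck(s,y,h): return np.array([-.035+s*np.cos(A)-h*np.sin(A),y,.03+s*np.sin(A)+h*np.cos(A)])
def Rdown(yaw,tilt=0):
    """tool z down; tool y along world direction yaw; tilt leans tool to easel deck normal (about y)"""
    y=np.array([np.cos(yaw),np.sin(yaw),0]);z=np.array([0,0,-1.]);R=np.c_[np.cross(y,z),y,z]
    return Ro.from_rotvec(tilt*y).as_matrix()@R
def delta(pos,R,s=None):
    s=s or status.read_state();R0=np.array(s['orientation']);
    return (R0.T@(np.array(pos)-s['tool_pos'])*1000).round(1),Ro.from_matrix(R0.T@R).as_rotvec(degrees=True).round(2)
E
python3 - <<'E'
from h import *
ps=[grab("scene"),grab("top")]
obs=[]
near={'scene':dict(easel=(328,276),ledge_end=(376,296),stop_face=(305,233),block_red=(356,291),block_yellow=(343,281),block_green=(315,248)),
'top':dict(easel=(313,231),ledge_end=(263,236),stop_face=(356,230),block_red=(271,228),block_yellow=(292,230),block_green=(330,230))}
for n,p in zip(near,ps):
    for o,c in near[n].items():
        L=[d for d in nets.tip_of(p,o) if np.hypot(*(np.array(d['uv'])-c))<8]
        if L: obs.append((p,n,o,L[0]['uv']))
def model(v,o):
    e=v[:3]
    return e2w(e,{'easel':[0,0,0],'ledge_end':[-.035,.1275,.03],'stop_face':deck(.03,v[3],.015),'block_red':[-.007,v[4],.04],'block_yellow':[-.007,v[5],.04],'block_green':[-.007,v[6],.04]}[o])
c=unproj(ps[1],(313,231),0)
f=lambda v:np.concatenate([proj(p,model(v,o))[0]-uv for p,n,o,uv in obs])
r=least_squares(f,[c[0],c[1],0,-.1,.105,.061,-.02],loss='soft_l1')
print(r.x.round(4),np.degrees(r.x[2]))
for (p,n,o,uv),d in zip(obs,f(r.x).reshape(-1,2)):print(n,o,d.round(1))
# blue
for n,p,c in(("scene",ps[0],(376,243)),("top",ps[1],(318,292))):
    L=[d for d in nets.tip_of(p,'block_blue') if np.hypot(*(np.array(d['uv'])-c))<12]
    for d in L: print(n,d['uv'],unproj(p,d['uv'],0))
    for d in nets.trace(p,'block_blue'):
        if np.hypot(*(np.array(d['rect'][:2])-c))<14:
            print(n,d['rect'],d['score'],cv2.minAreaRect(np.argwhere(d['pixels'])[:,::-1].astype(np.float32)))
p=ps[1]
for q in [(310,304),(326,305),(316,273),(329,276)]:print(q,unproj(p,q,.022))
E
```

```text
[ 0.6105  0.0086  0.0281 -0.1093  0.0971  0.0528 -0.0533] 1.612366984591837
scene ledge_end [-0.3 -1.5]
scene stop_face [-3.6 -0.5]
scene block_red [0.3 1.1]
scene block_yellow [ 1.2 -0.9]
scene block_green [2.  0.5]
top easel [0.1 0.4]
top ledge_end [-3.4 -0.3]
top stop_face [-1.5  0.4]
top block_red [ 1.2 -4.2]
top block_yellow [0.1 0.3]
top block_green [ 1.8 -1.8]
scene [376.9, 247.1] [ 0.44929027 -0.01028852  0.        ]
scene [377.8, 242.1, 39.2, 21.5] 0.87 ((375.00006103515625, 243.00001525878906), (18.973663330078125, 34.78504943847656), 71.56504821777344)
top [318.5, 292.6] [ 0.44410422 -0.01923903  0.        ]
top [319.2, 289.9, 26.1, 31.9] 0.9 ((319.27362060546875, 289.2924499511719), (16.895347595214844, 32.82917022705078), 15.945394515991211)
(310, 304) [0.41288234 0.00055731 0.022     ]
(326, 305) [ 0.41238616 -0.03929211  0.022     ]
(316, 273) [ 0.49103935 -0.01053748  0.022     ]
(329, 276) [ 0.48507594 -0.04357578  0.022     ]
```

```bash
python3 - <<'E'
from h import *
p=optics.grab_frame('wrist');print(np.array(p['mount']).round(3),p['camera_matrix'][0][0])
print(delta([.53,-.01,.33],Rdown(np.radians(91.6))))
E
```

```text
[[ 0.002 -0.956 -0.294  0.081]
 [ 1.     0.001  0.002  0.001]
 [-0.001 -0.294  0.956 -0.162]
 [ 0.     0.     0.     1.   ]] 372.6203014089281
(array([-500.1, -449.2, -107.4]), array([  0.  ,   0.  , -22.05]))
```

>>> {"fn": "drive_tool", "kwargs": {"deltas": [{"dx": -250,"dy": -225,"dz": -107,"rz": -22},{"dx": -250,"dy": -225,"dz": -107,"rz": -22},{"dx": -250,"dy": -225,"dz": -107,"rz": -22},{"dx": -250,"dy": -225,"dz": -107,"rz": -22},{"dx": -500,"dy": -449,"dz": -107,"rz": -22},{"dx": -500,"dy": -449,"dz": -107,"rz": -22},{"dx": -500,"dy": -449,"dz": -107,"rz": -22},{"dx": -500,"dy": -449,"dz": -107,"rz": -22},{"dx": -500,"dy": -449,"dz": -107,"rz": -22},{"dx": -500,"dy": -449,"dz": -107,"rz": -22},{"dx": -500,"dy": -449,"dz": -107,"rz": -22},{"dx": -500,"dy": -449,"dz": -107,"rz": -22},{"dx": -500,"dy": -449,"dz": -107,"rz": -22},{"dx": -500,"dy": -449,"dz": -107,"rz": -22},{"dx": -500,"dy": -449,"dz": -107,"rz": -22},{"dx": -500,"dy": -449,"dz": -107,"rz": -22},{"dx": -500,"dy": -449,"dz": -107,"rz": -22},{"dx": -500,"dy": -449,"dz": -107,"rz": -22},{"dx": -500,"dy": -449,"dz": -107,"rz": -22},{"dx": -500,"dy": -449,"dz": -107,"rz": -22}]}}

```text
$.deltas[0]: bad value
```

```bash
python3 - <<'E'
from h import *
import pickle
p=grab('wrist');pickle.dump(p,open('w1.pkl','wb'));print(status.read_state()['tool_pos'])
for o in "easel ledge_end stop_face block_red block_yellow block_green block_blue".split():
    print(o,[(np.round(d['uv'],1).tolist(),round(d['score'],2)) for d in nets.tip_of(p,o)][:4])
im=p['pixels'][:,:,::-1]
cv2.imwrite('pics/w1.png',im)
E
```

```text
[0.21828121 0.58562889 0.22254408]
easel []
ledge_end []
stop_face []
block_red []
block_yellow []
block_green []
block_blue []
```

View pics/w1.png

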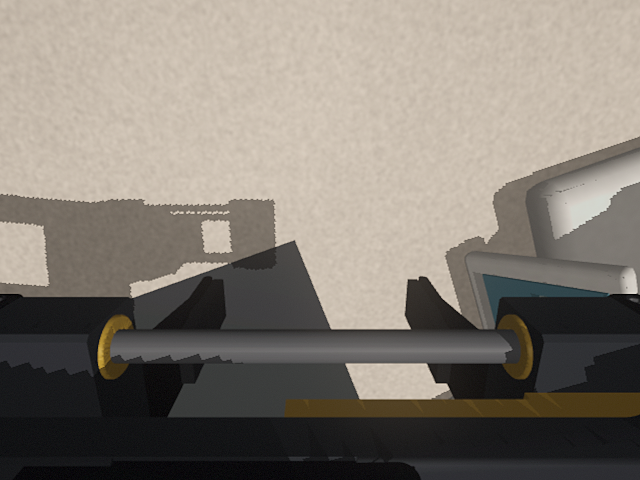

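The pictured view is the gripper at its start pose, with the upper half clear. The call was refused, presumably because every field is required.

>>> {"fn": "drive_tool", "kwargs": {"deltas": [{"dx": -379,"dy": -495,"dz": -58,"rx": 0,"ry": 0,"rz": -22,"gripper": 1},{"dx": -379,"dy": -495,"dz": -58,"rx": 0,"ry": 0,"rz": -22,"gripper": 1},{"dx": -379,"dy": -495,"dz": -58,"rx": 0,"ry": 0,"rz": -22,"gripper": 1},{"dx": -379,"dy": -495,"dz": -58,"rx": 0,"ry": 0,"rz": -22,"gripper": 1},{"dx": -379,"dy": -495,"dz": -58,"rx": 0,"ry": 0,"rz": -22,"gripper": 1},{"dx": -379,"dy": -495,"dz": -58,"rx": 0,"ry": 0,"rz": -22,"gripper": 1},{"dx": -379,"dy": -495,"dz": -58,"rx": 0,"ry": 0,"rz": -22,"gripper": 1},{"dx": -379,"dy": -495,"dz": -58,"rx": 0,"ry": 0,"rz": -22,"gripper": 1},{"dx": -379,"dy": -495,"dz": -58,"rx": 0,"ry": 0,"rz": -22,"gripper": 1},{"dx": -379,"dy": -495,"dz": -58,"rx": 0,"ry": 0,"rz": -22,"gripper": 1},{"dx": -379,"dy": -495,"dz": -58,"rx": 0,"ry": 0,"rz": -22,"gripper": 1},{"dx": -379,"dy": -495,"dz": -58,"rx": 0,"ry": 0,"rz": -22,"gripper": 1},{"dx": -379,"dy": -495,"dz": -58,"rx": 0,"ry": 0,"rz": -22,"gripper": 1},{"dx": -379,"dy": -495,"dz": -58,"rx": 0,"ry": 0,"rz": -22,"gripper": 1},{"dx": -379,"dy": -495,"dz": -58,"rx": 0,"ry": 0,"rz": -22,"gripper": 1},{"dx": -379,"dy": -495,"dz": -58,"rx": 0,"ry": 0,"rz": -22,"gripper": 1},{"dx": -379,"dy": -495,"dz": -58,"rx": 0,"ry": 0,"rz": -22,"gripper": 1},{"dx": -379,"dy": -495,"dz": -58,"rx": 0,"ry": 0,"rz": -22,"gripper": 1},{"dx": -379,"dy": -495,"dz": -58,"rx": 0,"ry": 0,"rz": -22,"gripper": 1},{"dx": -379,"dy": -495,"dz": -58,"rx": 0,"ry": 0,"rz": -22,"gripper": 1}]}}

```text
time_s: 4.42
tool_pos: [0.4002, -0.0091, 0.2804]
orientation: [[-1.0, -0.03, -0.0], [-0.03, 1.0, 0.0], [0.0, 0.0, -1.0]]
force: [0.5, 0.3, 0.2]
grip_width: 0.0005
grip_force: 0.0
```

```bash
python3 - <<'E'
from h import *
import pickle
p=grab('wrist');pickle.dump(p,open('w1.pkl','wb'));print(status.read_state()['tool_pos'])
for o in "easel ledge_end stop_face block_red block_yellow block_green block_blue".split():
    print(o,[(np.round(d['uv'],1).tolist(),round(d['score'],2)) for d in nets.tip_of(p,o)][:4])
im=p['pixels'][:,:,::-1]
cv2.imwrite('pics/w2.png',im)
E
```

```text
[ 0.40027773 -0.00910877  0.28045666]
easel []
ledge_end []
stop_face []
block_red []
block_yellow []
block_green [([138.3, 211.1], 0.72), ([159.0, 412.6], 0.55)]
block_blue [([399.1, 183.7], 0.79), ([305.0, 222.1], 0.66), ([212.4, 157.4], 0.56)]
```

View pics/w2.png

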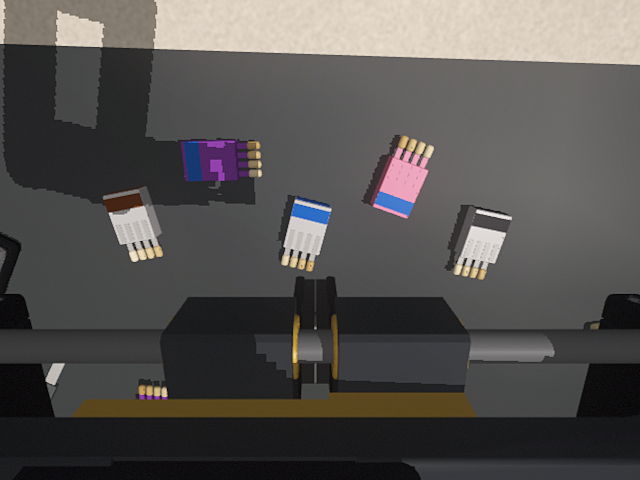

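The wrist picture shows blue at (305,222), with pink and purple look-alikes. The clear half faces the robot, so I go 170 mm further out to see the easel.

>>> {"fn": "drive_tool", "kwargs": {"deltas": [{"dx": -170,"dy": 0,"dz": -20,"rx": 0,"ry": 0,"rz": 0,"gripper": 1},{"dx": -170,"dy": 0,"dz": -20,"rx": 0,"ry": 0,"rz": 0,"gripper": 1},{"dx": -170,"dy": 0,"dz": -20,"rx": 0,"ry": 0,"rz": 0,"gripper": 1},{"dx": -170,"dy": 0,"dz": -20,"rx": 0,"ry": 0,"rz": 0,"gripper": 1},{"dx": -170,"dy": 0,"dz": -20,"rx": 0,"ry": 0,"rz": 0,"gripper": 1},{"dx": -170,"dy": 0,"dz": -20,"rx": 0,"ry": 0,"rz": 0,"gripper": 1},{"dx": -170,"dy": 0,"dz": -20,"rx": 0,"ry": 0,"rz": 0,"gripper": 1},{"dx": -170,"dy": 0,"dz": -20,"rx": 0,"ry": 0,"rz": 0,"gripper": 1}]}}

```text
time_s: 5.48
tool_pos: [0.5694, -0.0059, 0.3007]
orientation: [[-1.0, -0.027, -0.0], [-0.027, 1.0, -0.0], [0.0, -0.0, -1.0]]
force: [0.0, 0.4, -0.4]
grip_width: 0.0005
grip_force: 0.0
```

```bash
python3 - <<'E'
from h import *
import pickle
p=grab('wrist');pickle.dump(p,open('w2.pkl','wb'));print(status.read_state()['tool_pos'])
for o in "easel ledge_end stop_face block_red block_yellow block_green block_blue".split():
    print(o,[(np.round(d['uv'],1).tolist(),round(d['score'],2)) for d in nets.tip_of(p,o)][:4])
im=p['pixels'][:,:,::-1]
cv2.imwrite('pics/w3.png',cv2.resize(im[40:360,80:560],(800,533),interpolation=cv2.INTER_CUBIC))
E
```

```text
[ 0.56938866 -0.00591348  0.30113975]
easel [([321.7, 216.1], 0.95)]
ledge_end [([430.2, 198.2], 0.93)]
stop_face [([276.7, 224.7], 0.23)]
block_red [([410.3, 224.3], 0.68)]
block_yellow [([367.7, 219.9], 0.65), ([128.3, 62.9], 0.46)]
block_green [([279.1, 222.8], 0.8), ([150.3, 303.5], 0.72)]
block_blue [([407.3, 25.9], 0.87), ([308.1, 75.4], 0.8)]
```

View pics/w3.png

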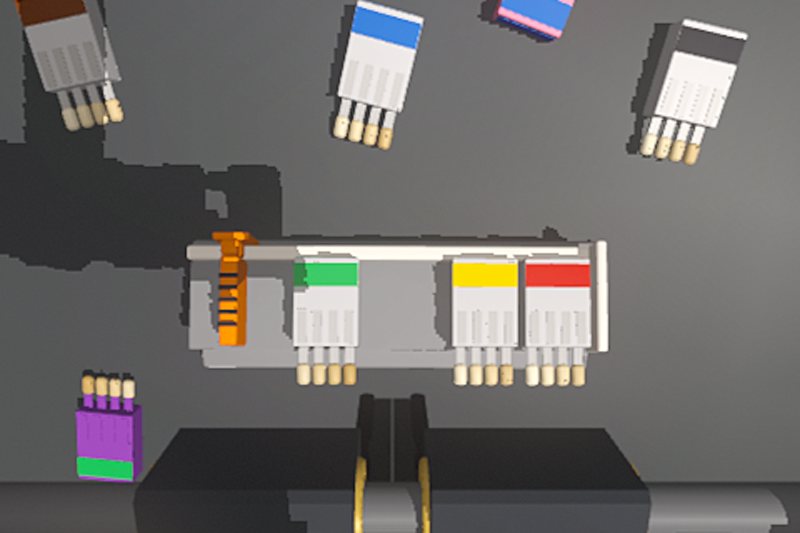

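The wrist crop shows the whole row. In crop pixels the block foot-end tops are green 294–358, yellow 452–518 and red 525–591. The end plate is at 597–607, the stop at 218–246, and blue's foot is at about (390,20).

```bash
python3 - <<'E'
from h import *
import pickle
p=pickle.load(open('w2.pkl','rb'))
P=lambda *a:np.array(a)*.6+[80,40]
blk={'red':(4,[(591,262),(525,262),(525,348),(591,348)]),'yellow':(5,[(518,262),(452,262),(452,347),(519,347)]),'green':(6,[(358,260),(294,260),(293,346),(358,346)])}
def f(v):
    r=[]
    for k,(i,c) in blk.items():
        X=[deck(s,v[i]+d,.022) for s,d in((0,.022),(0,-.022),(.06,-.022),(.06,.022))]
        r.append(proj(p,e2w(v,X))-[P(*q) for q in c])
    r.append(proj(p,e2w(v,[-.035,.1275,.03]))-[430.2,198.2])
    r.append((proj(p,e2w(v,[0,0,0]))-[321.7,216.1])*.5)
    r.append((proj(p,e2w(v,[deck(0,.1275,.027),deck(.06,.1275,.027)]))-[P(597,243),P(597,350)])*[1,.3])
    r.append((proj(p,e2w(v,[deck(.06,v[3]-.012,.031),deck(.06,v[3],.031)]))-[P(218,345),P(246,345)])*[1,.3])
    return np.concatenate(r).ravel()
r=least_squares(f,[.61,.0,.02,-.1,.105,.061,-.04],loss='soft_l1')
print(r.x.round(4),np.degrees(r.x[2]));print(f(r.x).reshape(-1,2).round(1).tolist())
np.save('easel.npy',r.x)
# blue
q=[P(358,3),P(423,18),P(405,112),P(338,92)]
L=np.array([[-.03,.022,.022],[-.03,-.022,.022],[.03,-.022,.022],[.03,.022,.022]])
# picture x right = world +y?
for z in(.022,): print([unproj(p,c,z).round(4).tolist() for c in q])
g=lambda b:(proj(p,L[[1,0,3,2]]@Rz(b[2]).T+[b[0],b[1],0])-q).ravel()
b=least_squares(g,[.44,-.02,0]).x;print(b,np.degrees(b[2]),g(b).round(1));np.save('blue.npy',b)
p1=pickle.load(open('w1.pkl','rb'));print(proj(p1,[b[0],b[1],0]),proj(p,[b[0],b[1],0]),'net 305,222.1 / 308.1,75.4')
E
```

```text
[ 0.6111  0.0049  0.022  -0.1065  0.103   0.0542 -0.0526] 1.2578673506066698
[[-0.4, -1.2], [-0.0, -1.5], [0.2, 0.4], [0.1, 0.7], [-0.1, -1.5], [0.3, -1.8], [0.2, 0.8], [-0.5, 1.0], [0.6, -1.0], [-0.3, -1.3], [-0.4, 0.8], [0.2, 1.0], [0.1, 0.7], [-0.1, 2.1], [-0.3, 2.8], [0.3, -0.2], [2.9, 0.3], [-2.9, 0.3]]
[[0.4093, -0.0308, 0.022], [0.4168, 0.0112, 0.022], [0.4745, 0.0016, 0.022], [0.4632, -0.0434, 0.022]]
[ 0.44107054 -0.01540308 -0.20365954] -11.66883226010416 [-0.  -2.2  1.  -0.7 -1.4  0.4  0.4  2.7]
[[307.66293156 223.45440699]] [[308.81678806  76.70146609]] net 305,222.1 / 308.1,75.4
```

```bash
python3 - <<'E'
from h import *
e=np.load('easel.npy');R=Rz(e[2])@Rdown(np.pi/2,-A)
print(R.round(3))
print(delta(e2w(e,deck(.03,.001,.05))[0],R))
E
```

```text
[[-0.939 -0.022  0.342]
 [-0.021  1.     0.008]
 [-0.342  0.    -0.94 ]]
(array([-17.1,  11. , 213.8]), array([  0.04, -19.95,   0.29]))
```

>>> {"fn": "drive_tool", "kwargs": {"deltas": [{"dx": -17,"dy": 11,"dz": 40,"rx": 0,"ry": -7,"rz": 0.3,"gripper": 1},{"dx": -17,"dy": 11,"dz": 80,"rx": 0,"ry": -14,"rz": 0.3,"gripper": 1},{"dx": -17,"dy": 11,"dz": 120,"rx": 0,"ry": -20,"rz": 0.3,"gripper": 1},{"dx": -17,"dy": 11,"dz": 160,"rx": 0,"ry": -20,"rz": 0.3,"gripper": 1},{"dx": -17,"dy": 11,"dz": 190,"rx": 0,"ry": -20,"rz": 0.3,"gripper": 1},{"dx": -17,"dy": 11,"dz": 214,"rx": 0,"ry": -20,"rz": 0.3,"gripper": 1},{"dx": -17,"dy": 11,"dz": 214,"rx": 0,"ry": -20,"rz": 0.3,"gripper": 1},{"dx": -17,"dy": 11,"dz": 214,"rx": 0,"ry": -20,"rz": 0.3,"gripper": 1},{"dx": -17,"dy": 11,"dz": 214,"rx": 0,"ry": -20,"rz": 0.3,"gripper": 1}]}}

```text
time_s: 6.63
tool_pos: [0.589, 0.0052, 0.089]
orientation: [[-0.938, -0.022, 0.345], [-0.021, 1.0, 0.008], [-0.345, 0.0, -0.939]]
force: [-0.3, 0.4, 1.0]
grip_width: 0.0005
grip_force: 0.0
```

```bash
python3 - <<'E'
from h import *
e=np.load('easel.npy');R=Rz(e[2])@Rdown(np.pi/2,-A)
for y,h in((.001,.05),(.001,.007),(-.058,.007)):print(delta(e2w(e,deck(.03,y,h))[0],R))
E
```

```text
(array([2.3, 0.3, 1.1]), array([ 0.02,  0.19, -0.  ]))
(array([ 2.5,  0.2, 44.1]), array([ 0.02,  0.19, -0.  ]))
(array([  2.5, -58.8,  44. ]), array([ 0.02,  0.19, -0.  ]))
```

>>> {"fn": "drive_tool", "kwargs": {"deltas": [{"dx": 2,"dy": 0,"dz": 15,"rx": 0,"ry": 0,"rz": 0,"gripper": 1},{"dx": 2,"dy": 0,"dz": 30,"rx": 0,"ry": 0,"rz": 0,"gripper": 1},{"dx": 2,"dy": 0,"dz": 42,"rx": 0,"ry": 0,"rz": 0,"gripper": 1},{"dx": 2,"dy": 0,"dz": 43,"rx": 0,"ry": 0,"rz": 0,"gripper": 1},{"dx": 2,"dy": -6,"dz": 43,"rx": 0,"ry": 0,"rz": 0,"gripper": 1},{"dx": 2,"dy": -12,"dz": 43,"rx": 0,"ry": 0,"rz": 0,"gripper": 1},{"dx": 2,"dy": -17,"dz": 43,"rx": 0,"ry": 0,"rz": 0,"gripper": 1},{"dx": 2,"dy": -22,"dz": 43,"rx": 0,"ry": 0,"rz": 0,"gripper": 1},{"dx": 2,"dy": -27,"dz": 43,"rx": 0,"ry": 0,"rz": 0,"gripper": 1},{"dx": 2,"dy": -32,"dz": 43,"rx": 0,"ry": 0,"rz": 0,"gripper": 1},{"dx": 2,"dy": -37,"dz": 43,"rx": 0,"ry": 0,"rz": 0,"gripper": 1},{"dx": 2,"dy": -42,"dz": 43,"rx": 0,"ry": 0,"rz": 0,"gripper": 1},{"dx": 2,"dy": -47,"dz": 43,"rx": 0,"ry": 0,"rz": 0,"gripper": 1},{"dx": 2,"dy": -52,"dz": 43,"rx": 0,"ry": 0,"rz": 0,"gripper": 1},{"dx": 2,"dy": -55,"dz": 43,"rx": 0,"ry": 0,"rz": 0,"gripper": 1},{"dx": 2,"dy": -59,"dz": 43,"rx": 0,"ry": 0,"rz": 0,"gripper": 1},{"dx": 2,"dy": -59,"dz": 43,"rx": 0,"ry": 0,"rz": 0,"gripper": 1}]}}

```text
time_s: 8.05
tool_pos: [0.6011, -0.054, 0.0452]
orientation: [[-0.94, -0.022, 0.342], [-0.02, 1.0, 0.008], [-0.342, 0.0, -0.94]]
force: [0.1, -0.2, -0.3]
grip_width: 0.0004
grip_force: 0.0
```

```bash
python3 - <<'E'
from h import *
e=np.load('easel.npy');b=np.load('blue.npy')
print(status.read_state()['force'])
p=grab('top')
print([(d['uv'],d['score'],((unproj(p,d['uv'],.04)-[e[0],e[1],0])@Rz(e[2])).round(3)) for n in('block_yellow','block_green','stop_face') for d in nets.tip_of(p,n)[:2]])
R=Rdown(np.pi/2+b[2])
print(delta([b[0],b[1],.06],R),np.array(status.read_state()['tool_pos']))
E
```

```text
[ 0.10140218 -0.15694571 -0.29264963]
[([292.8, 228.4], 0.71, array([-0.011,  0.049,  0.04 ])), ([404.4, 188.9], 0.66, array([ 0.101, -0.234,  0.04 ])), ([347.1, 230.3], 0.54, array([-0.012, -0.088,  0.04 ]))]
(array([143.8,  41.4, -68.4]), array([ 2.29, 19.81, 12.79])) [ 0.60046134 -0.05333629  0.04458658]
```

>>> {"fn": "drive_tool", "kwargs": {"deltas": [{"dx": 0,"dy": 2,"dz": -30,"rx": 0,"ry": 0,"rz": 0,"gripper": 1},{"dx": 0,"dy": 2,"dz": -65,"rx": 0,"ry": 0,"rz": 0,"gripper": 1},{"dx": -20,"dy": 20,"dz": -105,"rx": 0,"ry": 7,"rz": 0,"gripper": -1},{"dx": -30,"dy": 40,"dz": -145,"rx": 0,"ry": 14,"rz": 0,"gripper": -1},{"dx": -58,"dy": 49,"dz": -185,"rx": 0,"ry": 20,"rz": 0,"gripper": -1},{"dx": -58,"dy": 49,"dz": -225,"rx": 0,"ry": 20,"rz": 0,"gripper": -1},{"dx": -58,"dy": 49,"dz": -251,"rx": 0,"ry": 20,"rz": 0,"gripper": -1},{"dx": -58,"dy": 49,"dz": -251,"rx": 0,"ry": 20,"rz": 0,"gripper": -1},{"dx": -58,"dy": 49,"dz": -251,"rx": 0,"ry": 20,"rz": 0,"gripper": -1},{"dx": -58,"dy": 49,"dz": -251,"rx": 0,"ry": 20,"rz": 0,"gripper": -1}]}}

```text
time_s: 9.08
tool_pos: [0.569, -0.0052, 0.3015]
orientation: [[-1.0, -0.022, 0.002], [-0.022, 1.0, 0.0], [-0.002, 0.0, -1.0]]
force: [-1.0, -0.2, -0.8]
grip_width: 0.0461
grip_force: 0.0
```

```bash
python3 - <<'E'
from h import *
import pickle
p=grab('wrist');pickle.dump(p,open('w3.pkl','wb'))
for o in "block_yellow block_green block_blue".split():
    print(o,[(np.round(d['uv'],1).tolist(),round(d['score'],2)) for d in nets.tip_of(p,o)][:4])
im=p['pixels'][:,:,::-1]
cv2.imwrite('pics/w4.png',cv2.resize(im[40:360,80:560],(800,533),interpolation=cv2.INTER_CUBIC))
b=np.load('blue.npy')
print(delta([b[0],b[1],.06],Rdown(np.pi/2+b[2])))
E
```

```text
block_yellow [([365.5, 222.2], 0.81), ([320.9, 215.6], 0.2)]
block_green [([248.1, 222.2], 0.81), ([152.2, 303.5], 0.71)]
block_blue [([404.6, 33.7], 0.94), ([305.1, 75.5], 0.85)]
(array([126. ,  -7.8, 239.1]), array([ 0.06, -0.23, 12.91]))
```

View pics/w4.png

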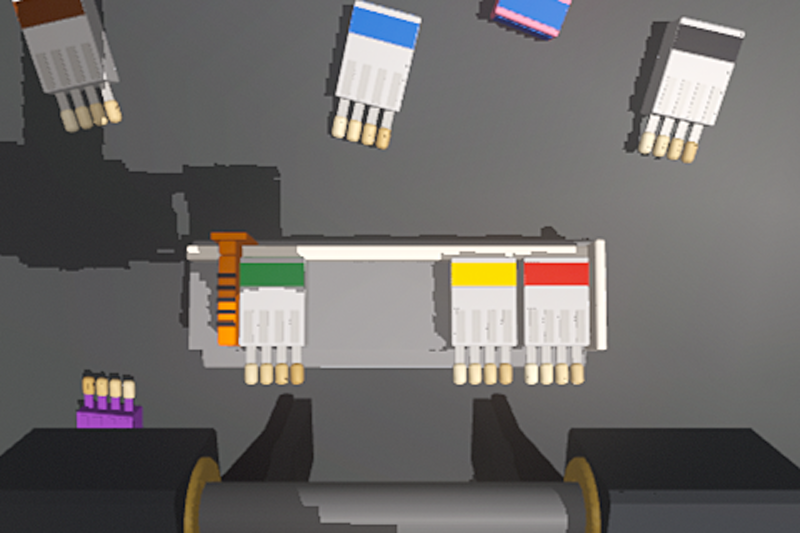

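The picture shows green butted against the stop (240–305) and yellow at 452. The opening is about 98 mm, so there is room. Next I grasp blue.

>>> {"fn": "drive_tool", "kwargs": {"deltas": [{"dx": 40,"dy": -3,"dz": 20,"rx": 0,"ry": 0,"rz": 6,"gripper": -1},{"dx": 80,"dy": -5,"dz": 40,"rx": 0,"ry": 0,"rz": 13,"gripper": -1},{"dx": 110,"dy": -8,"dz": 70,"rx": 0,"ry": 0,"rz": 13,"gripper": -1},{"dx": 126,"dy": -8,"dz": 110,"rx": 0,"ry": 0,"rz": 13,"gripper": -1},{"dx": 126,"dy": -8,"dz": 150,"rx": 0,"ry": 0,"rz": 13,"gripper": -1},{"dx": 126,"dy": -8,"dz": 190,"rx": 0,"ry": 0,"rz": 13,"gripper": -1},{"dx": 126,"dy": -8,"dz": 225,"rx": 0,"ry": 0,"rz": 13,"gripper": -1},{"dx": 126,"dy": -8,"dz": 239,"rx": 0,"ry": 0,"rz": 13,"gripper": -1},{"dx": 126,"dy": -8,"dz": 239,"rx": 0,"ry": 0,"rz": 13,"gripper": -1},{"dx": 126,"dy": -8,"dz": 239,"rx": 0,"ry": 0,"rz": 13,"gripper": -1}]}}

```text
time_s: 10.12
tool_pos: [0.4415, -0.0155, 0.0608]
orientation: [[-0.979, 0.204, -0.004], [0.204, 0.979, 0.002], [0.004, 0.001, -1.0]]
force: [0.4, -0.3, 0.7]
grip_width: 0.0869
grip_force: 0.0
```

```bash
python3 - <<'E'
from h import *
p=grab('wrist');im=p['pixels'][:,:,::-1]
b=np.load('blue.npy')
cv2.imwrite('pics/w5.png',im[100:400,140:500])
print(delta([b[0],b[1],.004],Rdown(np.pi/2+b[2])))
for y in(-.022,.022):
  X=np.array([[-.03,y,.022],[.03,y,.022]])@Rz(b[2]).T+[b[0],b[1],0];print((proj(p,X)-[140,100]).round(1).tolist())
E
```

```text
(array([ 2.1, -0.1, 58.4]), array([ 0.05, -0.03, -0.08]))
[[133.4, 115.4], [136.6, 212.4]]
[[212.7, 115.4], [209.7, 212.3]]
```

View pics/w5.png

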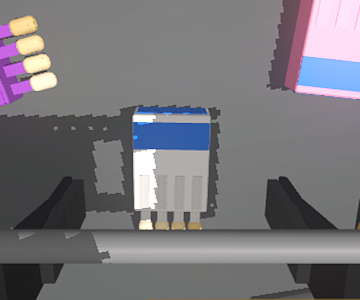

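Blue is centred between the fingers (columns 134–209 of the crop). I go down and grip it.

>>> {"fn": "drive_tool", "kwargs": {"deltas": [{"dx": 1,"dy": 0,"dz": 25,"rx": 0,"ry": 0,"rz": 0,"gripper": -1},{"dx": 1,"dy": 0,"dz": 48,"rx": 0,"ry": 0,"rz": 0,"gripper": -1},{"dx": 1,"dy": 0,"dz": 57,"rx": 0,"ry": 0,"rz": 0,"gripper": -1},{"dx": 1,"dy": 0,"dz": 58,"rx": 0,"ry": 0,"rz": 0,"gripper": -1},{"dx": 1,"dy": 0,"dz": 58,"rx": 0,"ry": 0,"rz": 0,"gripper": 1},{"dx": 1,"dy": 0,"dz": 58,"rx": 0,"ry": 0,"rz": 0,"gripper": 1},{"dx": 1,"dy": 0,"dz": 58,"rx": 0,"ry": 0,"rz": 0,"gripper": 1},{"dx": 1,"dy": 0,"dz": 58,"rx": 0,"ry": 0,"rz": 0,"gripper": 1},{"dx": 1,"dy": 0,"dz": 58,"rx": 0,"ry": 0,"rz": 0,"gripper": 1},{"dx": 1,"dy": 0,"dz": 58,"rx": 0,"ry": 0,"rz": 0,"gripper": 1},{"dx": 1,"dy": 0,"dz": 58,"rx": 0,"ry": 0,"rz": 0,"gripper": 1},{"dx": 1,"dy": 0,"dz": 58,"rx": 0,"ry": 0,"rz": 0,"gripper": 1}]}}

```text
time_s: 11.17
tool_pos: [0.4423, -0.0156, 0.0044]
orientation: [[-0.979, 0.203, 0.0], [0.203, 0.979, 0.0], [-0.0, 0.001, -1.0]]
force: [-0.2, -1.2, 0.7]
grip_width: 0.0439
grip_force: 30.0
```

```bash
python3 - <<'E'
from h import *
b=np.load('blue.npy');s=status.read_state();R=np.array(s['orientation'])
print(s['tool_pos'],s['grip_width'],s['grip_force'])
# block origin in tool frame
print((R.T@(np.array([b[0],b[1],0])-s['tool_pos'])).round(4))
E
```

```text
[ 0.44230651 -0.01560734  0.00438527] 0.043881122359341544 30.000297725200653
[ 0.0013 -0.0001  0.0044]
```

>>> {"fn": "drive_tool", "kwargs": {"deltas": [{"dx": 0,"dy": 0,"dz": -15,"rx": 0,"ry": 0,"rz": 0,"gripper": 1},{"dx": 0,"dy": 0,"dz": -35,"rx": 0,"ry": 0,"rz": 0,"gripper": 1},{"dx": 0,"dy": 0,"dz": -60,"rx": 0,"ry": 0,"rz": 0,"gripper": 1},{"dx": 0,"dy": 0,"dz": -90,"rx": 0,"ry": 0,"rz": 0,"gripper": 1},{"dx": 0,"dy": 0,"dz": -120,"rx": 0,"ry": 0,"rz": 0,"gripper": 1},{"dx": 0,"dy": 0,"dz": -135,"rx": 0,"ry": 0,"rz": 0,"gripper": 1},{"dx": 0,"dy": 0,"dz": -135,"rx": 0,"ry": 0,"rz": 0,"gripper": 1},{"dx": 0,"dy": 0,"dz": -135,"rx": 0,"ry": 0,"rz": 0,"gripper": 1}]}}

```text
time_s: 11.83
tool_pos: [0.4425, -0.0156, 0.1394]
orientation: [[-0.979, 0.203, 0.002], [0.203, 0.979, 0.001], [-0.001, 0.001, -1.0]]
force: [-1.0, 0.9, -1.5]
grip_width: 0.0437
grip_force: 30.0
```

```bash
python3 - <<'E'
from h import *
p=grab('wrist');s=status.read_state()
im=p['pixels'][:,:,::-1];cv2.imwrite('pics/w6.png',cv2.resize(im[180:320,220:420],(800,560),interpolation=cv2.INTER_CUBIC))
R0=np.array(s['orientation'])
for ox in(-.003,.0013,.004):
  # block corners in tool frame: block x = -tool x, y = tool y, z=-tool z
  o=np.array([ox,0,.0044]);X=[o+[.03,d,-z] for z in(0,.022) for d in(-.022,.022)]+[o+[-.03,d,-.022] for d in(-.022,.022)]
  print(ox,((proj(p,np.array(X)@R0.T+s['tool_pos'])-[220,180])*4).round(0).tolist())
e=np.load('easel.npy');R=Rz(e[2])@Rdown(np.pi/2,-A);o=np.array([.0013,-.0001,.0044])
for h in(.06,.03):print(delta(e2w(e,deck(.034,-.017,h))[0]-R@o,R))
print(s['force'],s['grip_width'])
E
```

```text
-0.003 [[186.0, 228.0], [559.0, 228.0], [159.0, 292.0], [583.0, 292.0], [181.0, 779.0], [561.0, 780.0]]
0.0013 [[184.0, 193.0], [560.0, 193.0], [158.0, 252.0], [585.0, 253.0], [180.0, 748.0], [563.0, 748.0]]
0.004 [[183.0, 170.0], [561.0, 171.0], [157.0, 227.0], [586.0, 228.0], [179.0, 728.0], [564.0, 728.0]]
(array([-142.7,   32.5,   35.3]), array([ -2.21, -19.99, -12.88]))
(array([-152.7,   34.8,   63.4]), array([ -2.21, -19.99, -12.88]))
[-0.08243109 -0.48236295 -1.96987419] 0.04375608088238366
```

View pics/w6.png

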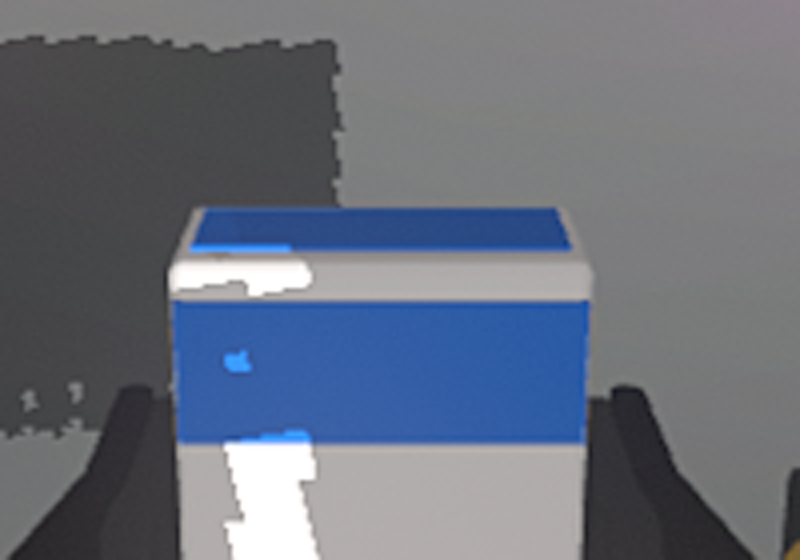

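In hand, blue's foot bottom edge is at row 208 and its top edge at about 262, so the grasp is nearly centred (offset about 0). Next I take it over the space.

>>> {"fn": "drive_tool", "kwargs": {"deltas": [{"dx": -30,"dy": 8,"dz": 0,"rx": -0.7,"ry": -6,"rz": -4,"gripper": 1},{"dx": -65,"dy": 16,"dz": 0,"rx": -1.4,"ry": -12,"rz": -8,"gripper": 1},{"dx": -100,"dy": 24,"dz": 0,"rx": -2.2,"ry": -18,"rz": -12,"gripper": 1},{"dx": -130,"dy": 30,"dz": 10,"rx": -2.2,"ry": -20,"rz": -12.9,"gripper": 1},{"dx": -141,"dy": 32.5,"dz": 25,"rx": -2.2,"ry": -20,"rz": -12.9,"gripper": 1},{"dx": -141,"dy": 32.5,"dz": 35,"rx": -2.2,"ry": -20,"rz": -12.9,"gripper": 1},{"dx": -146,"dy": 33.7,"dz": 50,"rx": -2.2,"ry": -20,"rz": -12.9,"gripper": 1},{"dx": -151,"dy": 35,"dz": 63,"rx": -2.2,"ry": -20,"rz": -12.9,"gripper": 1},{"dx": -151,"dy": 35,"dz": 63,"rx": -2.2,"ry": -20,"rz": -12.9,"gripper": 1},{"dx": -151,"dy": 35,"dz": 63,"rx": -2.2,"ry": -20,"rz": -12.9,"gripper": 1},{"dx": -151,"dy": 35,"dz": 63,"rx": -2.2,"ry": -20,"rz": -12.9,"gripper": 1}]}}

```text
time_s: 12.8
tool_pos: [0.5961, -0.0118, 0.0755]
orientation: [[-0.94, -0.022, 0.342], [-0.021, 1.0, 0.007], [-0.342, -0.0, -0.94]]
force: [-0.6, 0.2, -0.2]
grip_width: 0.0439
grip_force: 30.0
```

```bash
cat > pl.py <<'E'
from h import *
e=np.load('easel.npy');R=Rz(e[2])@Rdown(np.pi/2,-A);o=np.array([0,0,.0044]);s=status.read_state();R0=np.array(s['orientation'])
X=np.array(s['tool_pos'])+R0@o
d=(X-[e[0],e[1],0])@Rz(e[2])-[-.035,0,.03]
print('s',d[0]*np.cos(A)+d[2]*np.sin(A),'y',d[1],'h',-d[0]*np.sin(A)+d[2]*np.cos(A))
print('rot err',delta([0,0,0],R,s)[1]);print('force tool axes',(R0.T@np.array(s['force'])).round(2),s['grip_width'],s['time_s'])
E
python3 pl.py; python3 - <<'E'
from h import *
p=grab('scene');cv2.imwrite('pics/s2.png',cv2.resize(p['pixels'][200:340,250:410,::-1],(640,560),interpolation=cv2.INTER_CUBIC))
E
```

```text
s 0.03397976408176935 y -0.01636944204868774 h 0.031634092804552254
rot err [-0.   -0.02  0.03]
force tool axes [0.62 0.21 0.02] 0.043891669136148496 12.8
```

View pics/s2.png

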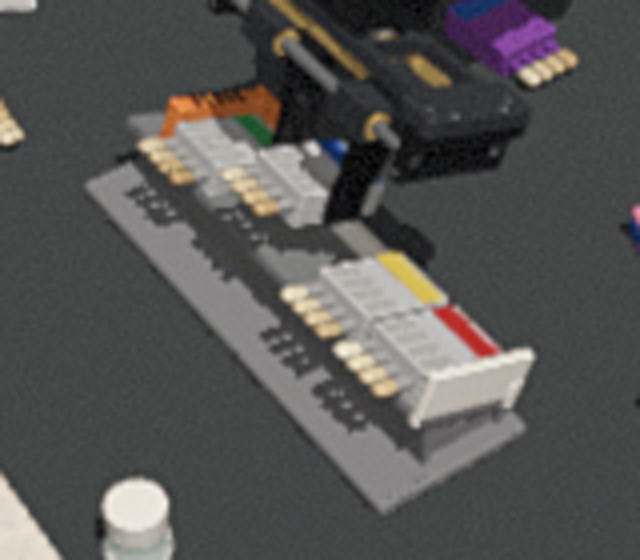

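Blue hovers (with its tabs near (255,190)) between green and yellow, clear on both sides. I lower it.

>>> {"fn": "drive_tool", "kwargs": {"deltas": [{"dx": 0,"dy": 0,"dz": 8,"rx": 0,"ry": 0,"rz": 0,"gripper": 1},{"dx": 0,"dy": 0,"dz": 16,"rx": 0,"ry": 0,"rz": 0,"gripper": 1},{"dx": 0,"dy": 0,"dz": 23,"rx": 0,"ry": 0,"rz": 0,"gripper": 1},{"dx": 0,"dy": 0,"dz": 27,"rx": 0,"ry": 0,"rz": 0,"gripper": 1},{"dx": 0,"dy": 0,"dz": 29,"rx": 0,"ry": 0,"rz": 0,"gripper": 1},{"dx": 0,"dy": 0,"dz": 29,"rx": 0,"ry": 0,"rz": 0,"gripper": 1},{"dx": 0,"dy": 0,"dz": 29,"rx": 0,"ry": 0,"rz": 0,"gripper": 1}]}}

```text
time_s: 13.43
tool_pos: [0.6069, -0.0117, 0.0487]
orientation: [[-0.939, -0.022, 0.343], [-0.021, 1.0, 0.007], [-0.343, -0.0, -0.939]]
force: [0.2, 0.2, -0.8]
grip_width: 0.0435
grip_force: 30.0
```

```bash
python3 pl.py
```

```text
s 0.034987224636648565 y -0.01650280309461888 h 0.002717833520933655
rot err [-0.01  0.05  0.03]
force tool axes [0.12 0.24 0.78] 0.04351150983134943 13.4333
```

No contact yet. I feel my way down in 1 mm steps.

>>> {"fn": "drive_tool", "kwargs": {"deltas": [{"dx": 0,"dy": 0,"dz": 1,"rx": 0,"ry": 0,"rz": 0,"gripper": 1},{"dx": 0,"dy": 0,"dz": 2,"rx": 0,"ry": 0,"rz": 0,"gripper": 1},{"dx": 0,"dy": 0,"dz": 2,"rx": 0,"ry": 0,"rz": 0,"gripper": 1},{"dx": 0,"dy": 0,"dz": 2,"rx": 0,"ry": 0,"rz": 0,"gripper": 1}]}}

```text
time_s: 13.77
tool_pos: [0.6078, -0.0117, 0.0472]
orientation: [[-0.939, -0.022, 0.343], [-0.021, 1.0, 0.007], [-0.343, -0.001, -0.939]]
force: [-0.9, -0.6, -0.9]
grip_width: 0.0435
grip_force: 30.0
```

```bash
python3 pl.py
```

```text
s 0.03526691945237054 y -0.016571796321550522 h 0.0010363275331505533
rot err [-0.02  0.09  0.03]
force tool axes [ 1.21 -0.55  0.53] 0.043450518332565816 13.7667
```

>>> {"fn": "drive_tool", "kwargs": {"deltas": [{"dx": 0,"dy": 0,"dz": 0.5,"rx": 0,"ry": 0,"rz": 0,"gripper": 1},{"dx": 0,"dy": 0,"dz": 1,"rx": 0,"ry": 0,"rz": 0,"gripper": 1},{"dx": 0,"dy": 0,"dz": 1,"rx": 0,"ry": 0,"rz": 0,"gripper": 1},{"dx": 0,"dy": 0,"dz": 1,"rx": 0,"ry": 0,"rz": 0,"gripper": 1}]}}

```text
time_s: 14.1
tool_pos: [0.608, -0.0117, 0.0469]
orientation: [[-0.939, -0.023, 0.343], [-0.021, 1.0, 0.007], [-0.343, -0.001, -0.939]]
force: [-7.5, -0.3, 7.4]
grip_width: 0.0437
grip_force: 30.0
```

```bash
python3 pl.py
```

```text
s 0.03539907438585949 y -0.016570797363867303 h 0.0007015325163282071
rot err [-0.02  0.07  0.05]
force tool axes [ 4.46 -0.09 -9.56] 0.04374114107895185 14.1
```

Deck contact. I ease the pressure and slide downhill (+x of the tool) until the foot meets the lip.

>>> {"fn": "drive_tool", "kwargs": {"deltas": [{"dx": 0,"dy": 0,"dz": -0.7,"rx": 0,"ry": 0,"rz": 0,"gripper": 1},{"dx": 1,"dy": 0,"dz": -0.7,"rx": 0,"ry": 0,"rz": 0,"gripper": 1},{"dx": 2,"dy": 0,"dz": -0.7,"rx": 0,"ry": 0,"rz": 0,"gripper": 1},{"dx": 3,"dy": 0,"dz": -0.7,"rx": 0,"ry": 0,"rz": 0,"gripper": 1},{"dx": 4,"dy": 0,"dz": -0.7,"rx": 0,"ry": 0,"rz": 0,"gripper": 1},{"dx": 4,"dy": 0,"dz": -0.7,"rx": 0,"ry": 0,"rz": 0,"gripper": 1}]}}

```text
time_s: 14.6
tool_pos: [0.6042, -0.0119, 0.0455]
orientation: [[-0.939, -0.022, 0.344], [-0.021, 1.0, 0.007], [-0.344, -0.001, -0.939]]
force: [0.9, 0.4, 0.8]
grip_width: 0.0438
grip_force: 30.0
```

```bash
python3 pl.py
```

```text
s 0.03133833747122489 y -0.0166366466539954 h 0.0007340786164366665
rot err [-0.03  0.11  0.03]
force tool axes [-1.17  0.41 -0.42] 0.04383549883721785 14.6
```

>>> {"fn": "drive_tool", "kwargs": {"deltas": [{"dx": 0.5,"dy": 0,"dz": 0,"rx": 0,"ry": 0,"rz": 0,"gripper": 1},{"dx": 1,"dy": 0,"dz": 0,"rx": 0,"ry": 0,"rz": 0,"gripper": 1},{"dx": 1,"dy": 0,"dz": 0,"rx": 0,"ry": 0,"rz": 0,"gripper": 1}]}}

```text
time_s: 14.85
tool_pos: [0.6033, -0.0119, 0.0452]
orientation: [[-0.939, -0.022, 0.344], [-0.021, 1.0, 0.007], [-0.344, -0.001, -0.939]]
force: [1.0, -0.1, 1.4]
grip_width: 0.0443
grip_force: 30.0
```

```bash
python3 pl.py
```

```text
s 0.0304013856662129 y -0.01663516656164297 h 0.0007285188386853408
rot err [-0.03  0.11  0.03]
force tool axes [-1.45 -0.16 -0.97] 0.04427039077040245 14.85
```

>>> {"fn": "drive_tool", "kwargs": {"deltas": [{"dx": 0.5,"dy": 0,"dz": 0,"rx": 0,"ry": 0,"rz": 0,"gripper": 1},{"dx": 1,"dy": 0,"dz": 0,"rx": 0,"ry": 0,"rz": 0,"gripper": 1},{"dx": 1,"dy": 0,"dz": 0,"rx": 0,"ry": 0,"rz": 0,"gripper": 1}]}}

```text
time_s: 15.1
tool_pos: [0.6031, -0.0119, 0.0453]
orientation: [[-0.938, -0.022, 0.345], [-0.021, 1.0, 0.007], [-0.345, -0.001, -0.938]]
force: [4.9, 0.9, -0.7]
grip_width: 0.0442
grip_force: 30.0
```

```bash
python3 pl.py
```

```text
s 0.030294468775090507 y -0.016641179024761896 h 0.0009044614196383974
rot err [-0.04  0.21  0.03]
force tool axes [-4.41  0.82  2.35] 0.04419851836357669 15.1
```

>>> {"fn": "drive_tool", "kwargs": {"deltas": [{"dx": 0.5,"dy": 0,"dz": 0,"rx": 0,"ry": 0,"rz": 0,"gripper": 1},{"dx": 1,"dy": 0,"dz": 0,"rx": 0,"ry": 0,"rz": 0,"gripper": 1},{"dx": 1,"dy": 0,"dz": 0,"rx": 0,"ry": 0,"rz": 0,"gripper": 1}]}}

```text
time_s: 15.35
tool_pos: [0.6031, -0.0119, 0.0455]
orientation: [[-0.938, -0.022, 0.347], [-0.021, 1.0, 0.007], [-0.347, -0.001, -0.938]]
force: [8.6, 1.7, -2.1]
grip_width: 0.0437
grip_force: 30.0
```

```bash
python3 pl.py
```

```text
s 0.030316008823582014 y -0.016656398614270946 h 0.0010764860970153035
rot err [-0.05  0.32  0.01]
force tool axes [-7.33  1.5   4.94] 0.04374584971220899 15.35
```

The foot is on the lip. I relax and let go with a partial opening of about 62 mm.

>>> {"fn": "drive_tool", "kwargs": {"deltas": [{"dx": -1,"dy": 0,"dz": 0,"rx": 0,"ry": 0,"rz": 0,"gripper": 1},{"dx": -1,"dy": 0,"dz": 0,"rx": 0,"ry": 0,"rz": 0,"gripper": 1},{"dx": -1,"dy": 0,"dz": 0,"rx": 0,"ry": 0,"rz": 0,"gripper": -0.4},{"dx": -1,"dy": 0,"dz": 0,"rx": 0,"ry": 0,"rz": 0,"gripper": -0.4},{"dx": -1,"dy": 0,"dz": 0,"rx": 0,"ry": 0,"rz": 0,"gripper": -0.4},{"dx": -1,"dy": 0,"dz": 0,"rx": 0,"ry": 0,"rz": 0,"gripper": -0.4},{"dx": -1,"dy": 0,"dz": 0,"rx": 0,"ry": 0,"rz": 0,"gripper": -0.4},{"dx": -1,"dy": 0,"dz": 0,"rx": 0,"ry": 0,"rz": 0,"gripper": -0.4},{"dx": -1,"dy": 0,"dz": 0,"rx": 0,"ry": 0,"rz": 0,"gripper": -0.4},{"dx": -1,"dy": 0,"dz": 0,"rx": 0,"ry": 0,"rz": 0,"gripper": -0.4},{"dx": -1,"dy": 0,"dz": -10,"rx": 0,"ry": 0,"rz": 0,"gripper": -0.4},{"dx": -1,"dy": 0,"dz": -25,"rx": 0,"ry": 0,"rz": 0,"gripper": -0.4},{"dx": -1,"dy": 0,"dz": -60,"rx": 0,"ry": 0,"rz": 0,"gripper": -0.4},{"dx": -20,"dy": 5,"dz": -100,"rx": 0,"ry": 7,"rz": 0,"gripper": 1},{"dx": -30,"dy": 5,"dz": -140,"rx": 0,"ry": 14,"rz": 0,"gripper": 1},{"dx": -58,"dy": 5,"dz": -180,"rx": 0,"ry": 20,"rz": 0,"gripper": 1},{"dx": -58,"dy": 5,"dz": -220,"rx": 0,"ry": 20,"rz": 0,"gripper": 1},{"dx": -58,"dy": 5,"dz": -251,"rx": 0,"ry": 20,"rz": 0,"gripper": 1},{"dx": -58,"dy": 5,"dz": -251,"rx": 0,"ry": 20,"rz": 0,"gripper": 1},{"dx": -58,"dy": 5,"dz": -251,"rx": 0,"ry": 20,"rz": 0,"gripper": 1}]}}

```text
time_s: 17.02
tool_pos: [0.5715, -0.0077, 0.3073]
orientation: [[-1.0, -0.023, 0.012], [-0.023, 1.0, -0.002], [-0.012, -0.003, -1.0]]
force: [-0.2, -0.4, -0.1]
grip_width: 0.0221
grip_force: 0.0
```

```bash
python3 - <<'E'
from h import *
p=grab('wrist');im=p['pixels'][:,:,::-1];e=np.load('easel.npy')
cv2.imwrite('pics/w7.png',cv2.resize(im[40:360,80:560],(800,533),interpolation=cv2.INTER_CUBIC))
R=Rz(e[2])@Rdown(np.pi/2,-A)
for y,h in((-.155,.07),(-.155,.012)):print(delta(e2w(e,deck(.03,y,h))[0],R))
E
```

```text
(array([  -8.6, -143. ,  198.1]), array([ -0.09, -19.57,   0.04]))
(array([ -28. , -143. ,  252.8]), array([ -0.09, -19.57,   0.04]))
```

View pics/w7.png

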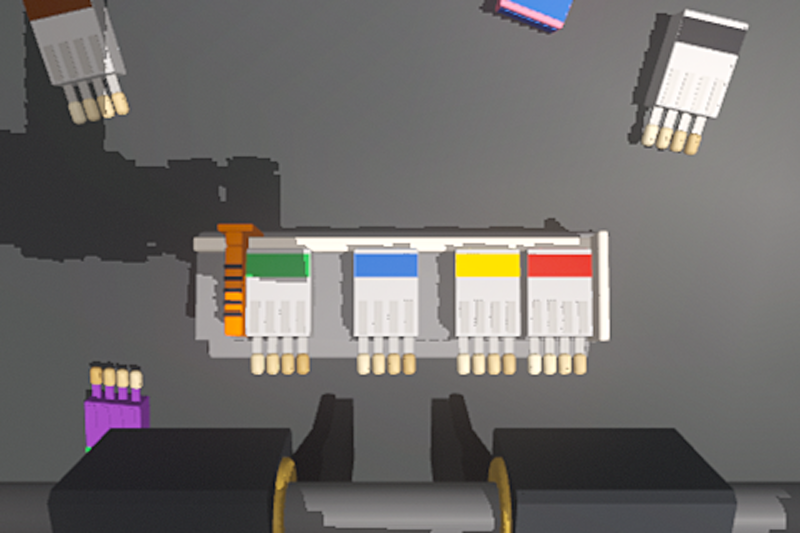

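Blue is seated square between green (246–311) and yellow (456–520), at 354–417. Next I go to the outside of the stop.

>>> {"fn": "drive_tool", "kwargs": {"deltas": [{"dx": 0,"dy": -40,"dz": 20,"rx": 0,"ry": -6,"rz": 0,"gripper": 1},{"dx": 0,"dy": -75,"dz": 45,"rx": 0,"ry": -12,"rz": 0,"gripper": 1},{"dx": -8,"dy": -110,"dz": 70,"rx": 0,"ry": -18,"rz": 0,"gripper": 1},{"dx": -8,"dy": -135,"dz": 100,"rx": 0,"ry": -19.6,"rz": 0,"gripper": 1},{"dx": -8,"dy": -143,"dz": 135,"rx": 0,"ry": -19.6,"rz": 0,"gripper": 1},{"dx": -8,"dy": -143,"dz": 170,"rx": 0,"ry": -19.6,"rz": 0,"gripper": 1},{"dx": -8,"dy": -143,"dz": 198,"rx": 0,"ry": -19.6,"rz": 0,"gripper": 1},{"dx": -8,"dy": -143,"dz": 198,"rx": 0,"ry": -19.6,"rz": 0,"gripper": 1},{"dx": -8,"dy": -143,"dz": 198,"rx": 0,"ry": -19.6,"rz": 0,"gripper": 1}]}}

```text
time_s: 17.82
tool_pos: [0.5784, -0.1492, 0.099]
orientation: [[-0.943, -0.022, 0.331], [-0.02, 1.0, 0.01], [-0.331, 0.003, -0.944]]
force: [-0.1, -0.9, 0.6]
grip_width: 0.0004
grip_force: 0.0
```

```bash
python3 - <<'E'
from h import *
e=np.load('easel.npy');R=Rz(e[2])@Rdown(np.pi/2,-A)
for y,h in((-.155,.07),(-.155,.012),(-.08,.012)):print(delta(e2w(e,deck(.03,y,h))[0],R))
E
```

```text
(array([-7.4, -1.6, -4.8]), array([ 0.14, -0.65, -0.05]))
(array([-8. , -1.8, 53.1]), array([ 0.14, -0.65, -0.05]))
(array([-8. , 73.2, 53.3]), array([ 0.14, -0.65, -0.05]))
```

>>> {"fn": "drive_tool", "kwargs": {"deltas": [{"dx": -8,"dy": -2,"dz": 20,"rx": 0,"ry": -0.6,"rz": 0,"gripper": 1},{"dx": -8,"dy": -2,"dz": 40,"rx": 0,"ry": -0.6,"rz": 0,"gripper": 1},{"dx": -8,"dy": -2,"dz": 53,"rx": 0,"ry": -0.6,"rz": 0,"gripper": 1},{"dx": -8,"dy": 0,"dz": 53,"rx": 0,"ry": -0.6,"rz": 0,"gripper": 1},{"dx": -8,"dy": 7,"dz": 53,"rx": 0,"ry": -0.6,"rz": 0,"gripper": 1},{"dx": -8,"dy": 13,"dz": 53,"rx": 0,"ry": -0.6,"rz": 0,"gripper": 1},{"dx": -8,"dy": 18,"dz": 53,"rx": 0,"ry": -0.6,"rz": 0,"gripper": 1},{"dx": -8,"dy": 23,"dz": 53,"rx": 0,"ry": -0.6,"rz": 0,"gripper": 1},{"dx": -8,"dy": 28,"dz": 53,"rx": 0,"ry": -0.6,"rz": 0,"gripper": 1},{"dx": -8,"dy": 33,"dz": 53,"rx": 0,"ry": -0.6,"rz": 0,"gripper": 1},{"dx": -8,"dy": 38,"dz": 53,"rx": 0,"ry": -0.6,"rz": 0,"gripper": 1},{"dx": -8,"dy": 43,"dz": 53,"rx": 0,"ry": -0.6,"rz": 0,"gripper": 1},{"dx": -8,"dy": 48,"dz": 53,"rx": 0,"ry": -0.6,"rz": 0,"gripper": 1},{"dx": -8,"dy": 53,"dz": 53,"rx": 0,"ry": -0.6,"rz": 0,"gripper": 1},{"dx": -8,"dy": 58,"dz": 53,"rx": 0,"ry": -0.6,"rz": 0,"gripper": 1},{"dx": -8,"dy": 63,"dz": 53,"rx": 0,"ry": -0.6,"rz": 0,"gripper": 1},{"dx": -8,"dy": 68,"dz": 53,"rx": 0,"ry": -0.6,"rz": 0,"gripper": 1},{"dx": -8,"dy": 73,"dz": 53,"rx": 0,"ry": -0.6,"rz": 0,"gripper": 1},{"dx": -8,"dy": 73,"dz": 53,"rx": 0,"ry": -0.6,"rz": 0,"gripper": 1}]}}

```text
time_s: 19.4
tool_pos: [0.6051, -0.0762, 0.0553]
orientation: [[-0.937, -0.023, 0.347], [-0.021, 1.0, 0.007], [-0.348, -0.001, -0.938]]
force: [1.7, -3.0, 1.5]
grip_width: 0.0006
grip_force: 1.5
```

```bash
python3 pl.py
```

```text
s 0.034226813987512546 y -0.08098308097852326 h 0.010037746783453004
rot err [-0.03  0.34  0.05]
force tool axes [-2.02 -3.04 -0.82] 0.0005712422213015342 19.4
```

>>> {"fn": "drive_tool", "kwargs": {"deltas": [{"dx": 0,"dy": 2,"dz": 0,"rx": 0,"ry": 0,"rz": 0,"gripper": 1},{"dx": 0,"dy": 4,"dz": 0,"rx": 0,"ry": 0,"rz": 0,"gripper": 1},{"dx": 0,"dy": 5,"dz": 0,"rx": 0,"ry": 0,"rz": 0,"gripper": 1},{"dx": 0,"dy": 5,"dz": 0,"rx": 0,"ry": 0,"rz": 0,"gripper": 1}]}}

```text
time_s: 19.73
tool_pos: [0.605, -0.072, 0.0552]
orientation: [[-0.937, -0.022, 0.347], [-0.021, 1.0, 0.007], [-0.347, -0.001, -0.938]]
force: [1.8, -5.0, 4.5]
grip_width: 0.0004
grip_force: 2.3
```

```bash
python3 pl.py
```

```text
s 0.03414177497291224 y -0.07676031011462452 h 0.009977867889364719
rot err [-0.05  0.33  0.04]
force tool axes [-3.17 -5.05 -3.58] 0.00037410746379880247 19.7333
```

Still sliding at 3–5 N, and I expect to butt near y ≈ −0.070. I continue in small steps, watching the force.

>>> {"fn": "drive_tool", "kwargs": {"deltas": [{"dx": 0,"dy": 1.5,"dz": 0,"rx": 0,"ry": 0,"rz": 0,"gripper": 1},{"dx": 0,"dy": 3,"dz": 0,"rx": 0,"ry": 0,"rz": 0,"gripper": 1},{"dx": 0,"dy": 4,"dz": 0,"rx": 0,"ry": 0,"rz": 0,"gripper": 1},{"dx": 0,"dy": 4,"dz": 0,"rx": 0,"ry": 0,"rz": 0,"gripper": 1}]}}

```text
time_s: 20.07
tool_pos: [0.6049, -0.0682, 0.0552]
orientation: [[-0.937, -0.022, 0.347], [-0.021, 1.0, 0.006], [-0.347, -0.001, -0.938]]
force: [1.0, -5.2, 4.0]
grip_width: 0.0004
grip_force: 2.8
```

```bash
python3 pl.py
```

```text
s 0.03412135707942929 y -0.07303942692659156 h 0.009965602765841294
rot err [-0.07  0.33  0.04]
force tool axes [-2.19 -5.18 -3.4 ] 0.000441863562953669 20.0667
```

>>> {"fn": "drive_tool", "kwargs": {"deltas": [{"dx": 0,"dy": 1,"dz": 0,"rx": 0,"ry": 0,"rz": 0,"gripper": 1},{"dx": 0,"dy": 2,"dz": 0,"rx": 0,"ry": 0,"rz": 0,"gripper": 1},{"dx": 0,"dy": 2,"dz": 0,"rx": 0,"ry": 0,"rz": 0,"gripper": 1}]}}

```text
time_s: 20.32
tool_pos: [0.6049, -0.0665, 0.0552]
orientation: [[-0.937, -0.022, 0.347], [-0.021, 1.0, 0.006], [-0.348, -0.002, -0.938]]
force: [1.3, -6.9, 4.0]
grip_width: 0.0004
grip_force: 3.3
```

```bash
python3 pl.py
```

```text
s 0.034160575275713576 y -0.07126537024748322 h 0.009984909494966764
rot err [-0.09  0.34  0.04]
force tool axes [-2.44 -6.93 -3.4 ] 0.00036155989083323987 20.3167
```

>>> {"fn": "drive_tool", "kwargs": {"deltas": [{"dx": 0,"dy": 1,"dz": 0,"rx": 0,"ry": 0,"rz": 0,"gripper": 1},{"dx": 0,"dy": 2,"dz": 0,"rx": 0,"ry": 0,"rz": 0,"gripper": 1},{"dx": 0,"dy": 2,"dz": 0,"rx": 0,"ry": 0,"rz": 0,"gripper": 1}]}}

```text
time_s: 20.57
tool_pos: [0.6049, -0.0664, 0.0552]
orientation: [[-0.937, -0.022, 0.348], [-0.022, 1.0, 0.003], [-0.348, -0.004, -0.938]]
force: [0.0, -13.9, 1.8]
grip_width: 0.0004
grip_force: 7.5
```

```bash
python3 pl.py
```

```text
s 0.03416617728935455 y -0.07117304583167063 h 0.009993947930885058
rot err [-0.25  0.35  0.07]
force tool axes [ -0.36 -13.91  -1.71] 0.00036491203291544967 20.5667
```

>>> {"fn": "drive_tool", "kwargs": {"deltas": [{"dx": 0,"dy": 1,"dz": 0,"rx": 0,"ry": 0,"rz": 0,"gripper": 1},{"dx": 0,"dy": 2,"dz": 0,"rx": 0,"ry": 0,"rz": 0,"gripper": 1},{"dx": 0,"dy": 2,"dz": 0,"rx": 0,"ry": 0,"rz": 0,"gripper": 1}]}}

```text
time_s: 20.82
tool_pos: [0.6049, -0.0663, 0.0553]
orientation: [[-0.937, -0.021, 0.348], [-0.022, 1.0, 0.001], [-0.348, -0.007, -0.937]]
force: [-1.5, -24.0, 1.6]
grip_width: 0.0003
grip_force: 11.6
```

```bash
python3 pl.py
```

```text
s 0.034262702456234626 y -0.07111895429012571 h 0.010061445262964519
rot err [-0.4   0.37  0.08]
force tool axes [  1.38 -24.02  -2.04] 0.00030256817501628046 20.8167
```

The row is hard against the plate: no further motion at 24 N. I back off, retract and look.

>>> {"fn": "drive_tool", "kwargs": {"deltas": [{"dx": 0,"dy": -6,"dz": 0,"rx": 0,"ry": 0,"rz": 0,"gripper": 1},{"dx": 0,"dy": -14,"dz": 0,"rx": 0,"ry": 0,"rz": 0,"gripper": 1},{"dx": 0,"dy": -20,"dz": -10,"rx": 0,"ry": 0,"rz": 0,"gripper": 1},{"dx": 0,"dy": -20,"dz": -45,"rx": 0,"ry": 0,"rz": 0,"gripper": 1},{"dx": -10,"dy": 0,"dz": -85,"rx": 0,"ry": 7,"rz": 0,"gripper": 1},{"dx": -30,"dy": 30,"dz": -120,"rx": 0,"ry": 14,"rz": 0,"gripper": 1},{"dx": -50,"dy": 60,"dz": -150,"rx": 0,"ry": 20,"rz": 0,"gripper": 1},{"dx": -55,"dy": 65,"dz": -190,"rx": 0,"ry": 20,"rz": 0,"gripper": 1},{"dx": -55,"dy": 65,"dz": -230,"rx": 0,"ry": 20,"rz": 0,"gripper": 1},{"dx": -55,"dy": 65,"dz": -240,"rx": 0,"ry": 20,"rz": 0,"gripper": 1},{"dx": -55,"dy": 65,"dz": -240,"rx": 0,"ry": 20,"rz": 0,"gripper": 1},{"dx": -55,"dy": 65,"dz": -240,"rx": 0,"ry": 20,"rz": 0,"gripper": 1}]}}

```text
time_s: 21.82
tool_pos: [0.5717, 0.0034, 0.3018]
orientation: [[-1.0, -0.024, 0.009], [-0.024, 1.0, -0.0], [-0.009, -0.0, -1.0]]
force: [-0.7, -0.7, -0.8]
grip_width: 0.0004
grip_force: 0.0
```

```bash
python3 - <<'E'
from h import *
p=grab('wrist');im=p['pixels'][:,:,::-1]
cv2.imwrite('pics/w8.png',cv2.resize(im[120:280,160:480],(800,400),interpolation=cv2.INTER_CUBIC))
E
```

```text
(no output)
```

View pics/w8.png

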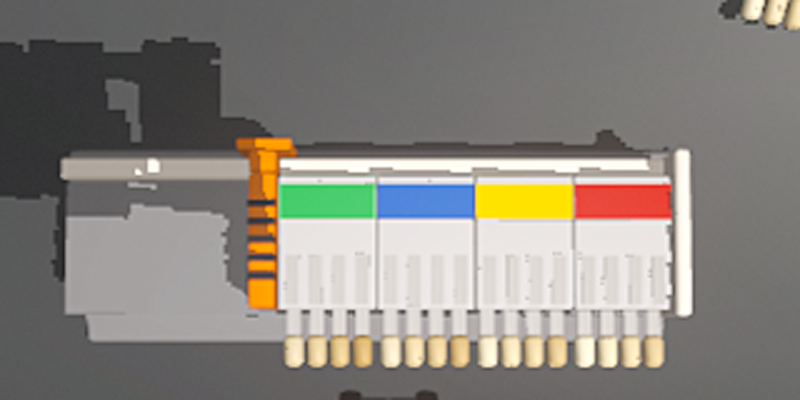

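The four blocks stand butted from 278 to 670 against the plate, all level with their feet on the lip, and the stop touches green.

```bash
python3 -c "
from cell import workorder
print(workorder.sign_off())"
```

```text
the job is handed in; nothing more can be done
None
```

The job is handed in: the blue block is seated between the yellow and green blocks, and the last picture shows all four butted between the end plate and the stop; the sign-off gave no verdict.

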